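# Ready the buffing machine: relay, clamp, speed, run lever

### The arm

A 6-joint arm with a two-finger parallel gripper is mounted at the origin on the work surface. World frame = base frame: x ahead of the robot, y to its left, z up, the work surface at z = 0. Lengths are in m, angles in degrees, forces in N, time in s.
With the tool pointing down it reaches from about 0.325 to 0.775 m from the base axis. Payload 5.5 kg.
Tool frame: the origin (TCP) lies at the centre of the arm's flange, where the gripper is bolted on; the fingertips stand 182 mm ahead of it and the grasp point (between the pads) lies 163 mm ahead of it; z points along the fingers, y is the direction in which the jaws open and shut (so a half turn about z gives the same grasp; the last joint's range is limited). The gripper opens to 88 mm and grips with 3 to 60 N. Pads are 20 mm wide; open, the fingers measure 115 mm over their backs; the gripper's body (75 mm by 178 mm) begins 61 mm behind the grasp point.
Start: joints at [-74.868, 5.22, 70.514, -0, 104.267, -3.249], TCP at [0.189, -0.569, 0.405] pointing down, gripper open.
Joint ranges: [-164.24, 164.24], [-49.07, 125.15], [9.68, 141.18], [-86.29, 266.29], [3.28, 154.24], [-151.56, 151.56]. Speed limits (degrees/s): [147.25, 147.25, 172.46, 180, 180, 180].

### API

Orientations are given as [roll, pitch, yaw] about the fixed x, y, z axes, in that order (R = Rz(yaw) Ry(pitch) Rx(roll)).
In Python, from station import r gives the robot as it stands. The module is installed in compiled form; this text tells all that it offers. Calls block until the motion is done:
- r.reach(position, orientation): joint-space move of the TCP to a pose.
- r.servo_line(position, rotation=None, speed=0.15): straight line of the TCP; rotation=None keeps the orientation; speed is the mean speed in m/s.
- r.move_joints(angles): joint-space move.
- r.let_go() and r.grab(squeeze=None): open the fingers fully, or close them until they stop; squeeze is the grip in N (None keeps the last).
- r.wait(seconds).
- r.inverse_kinematics(position, orientation): joint angles nearest the present ones, or None.
- r.sense(): the state.
- r.snapshot(name): name is "scene" or "top" or "wrist"; returns a dict with "frame" (420x560x3 uint8, red, green, blue), "fx", "fy", "cx", "cy" (pixels), "dist_coeffs" ([k1, k2, p1, p2, k3] as OpenCV has them; the pictures are not rectified), "R" (3x3) and "t" (3): a world point X has camera coordinates R X + t. Camera axes: x right, y down, z forward; pixel columns grow to the right and rows downward; lengths in m; the calibration is good to about 2 mm. A picture is of the moment at which its call begins. There is no depth.
A pose or a line that the arm cannot do raises r.IKError and nothing moves.
- r.hand_in(): hands the job in, once; it reports no verdict.
The state is a dict: "clock": time; "joints": joint angles; "joint_vel": joint speeds; "joint_torque": joint torques, N m; "tcp_pos": TCP position; "orientation": TCP orientation; "contact_force": force on the tool from outside, world axes, zero at the start; "torque": the same for the moment, N m; "opening": finger opening in m.
Only numpy, scipy, OpenCV 4.12 (cv2) and the standard library are available. Lean on these libraries where they do the work, as an engineer would, in place of code of your own. Each camera call takes 0.05 s, during which the arm holds its last target. There are 200 camera calls.

### The job

Get the buffing machine ready to run, in this order: plug the orange relay fully home into the socket of the grey box and slide the blue-posted steel clamp all the way over its foot; then turn the black knob on the green box until its white pointer line points at the middle of the red tab; then push the yellow-tipped run lever right over to the far side. Leave the red tab, the burnt grey relay and everything else on the bench where they are, and leave the lever until the pointer is set.

Things in the scene. Friction and masses are not known exactly. Their poses are not given: they have to be found in the camera images.
- relay: The good relay, orange, loose, standing on its foot on the bench left or right of the boxes. Origin: centre of the underside of its foot; z up. Brass foot 28 (x) x 22 (y) x 16 high; on it a black flange 34 (x) x 50 (y) x 6 (z 16 to 22); above that the orange body 34 (x) x 30 (y) from z 22 to 66. 0.12 kg. It fits the socket either way round (half turn).
- old_relay: The burnt relay: same shape, grey with a black patch on top, stands on the other side. Leave it.
- relay_box: Grey box fixed to the bench, 170 (x) x 190 (y) x 50 high; left or right of the green box. Origin: centre of its underside. The clamp and socket are on its top.
- socket (a point): Centre of the mouth of the rectangular socket hole, level with the grey box's top (50 above the bench), black surround; hole 30.5 (x) x 24.5 (y), 18 deep, bevelled edge; axes along the box's (x away from robot at yaw 0, y left, z up). The relay is home when its flange lies on the box top (foot 16 deep).
- clamp (a joint): Sliding steel clamp on the grey box, 0 open to 0.035 m closed; it slides along the box's -y towards the socket. Its tongue 36 wide (x), 5 thick, runs 8 to 13 above the box top and when closed laps 7 over the seated relay's flange. Open, its leading edge is 53 from the socket's centre. Friction about 2 N; start slightly varied.
- clamp_post (a point): Centre of the top of the clamp's blue post, 18 x 18, top 45 above the box top, standing 32 high on the tongue and moving with it. When open it is 83 from the socket's centre along the box's +y.
- speed_box: Green box fixed to the bench, 170 (x) x 220 (y) x 50 high. Origin: centre of its underside. Knob at y -35 and lever at y +80 on its top.
- knob_axis (a point): On the knob's axis at the top face of the green box (50 above the bench).
- speed_knob (a joint): Angle of the knob (rad), 0 when its pointer points along the green box's +x, growing clockwise seen from above; stops at -2.4 and 2.4. Knob: black disc of radius 30, from 4 to 16 above the box top, with a bar wing 13 thick from 16 to 38 above the box top, reaching from 19 behind the axis to 51 in front of it, white pointer line on top. Friction 0.05 N m, stays where left.
- pointer (a point): On top of the knob's wing, on the white line, 45 from the axis, 38 above the box top.
- speed_tab (a joint): Angle of the red index tab on the white scale, counted as the knob's. Stiff; must not be moved.
- tab_mark (a point): Point 45 from the knob's axis in the direction of the middle of the red tab, at scale height (the tab itself is 18 long, 9 wide, flat, 53 to 71 from the axis, its top under 4 above the box top). When the knob is set, pointer lies above this point.
- run_lever (a joint): Run lever on the green box, 0 leaning to the box's -x (off) to 1.0 rad leaning to its +x (on). Stays where left; pivot 22 above the box top, on the box at y +80, on a block 70 (x) x 50 (y) x 25 high.
- run_lever_tip (a point): Centre of the yellow ball (radius 13) at the lever's end, 50 from its pivot.
- mug: Steel mug, radius 38, 85 high, bystander; origin under its centre.
- nozzle: Brass stepped nozzle, radius 32, 80 high, bystander; origin under its centre.
- jar: Glass jar with red cap, radius 35, 90 high, bystander; origin under its centre.
- screwdriver: Screwdriver lying near the robot, about 200 long, bystander.
- wrench: Steel wrench lying near the robot, about 180 long, bystander.
- bowl: Aluminium bowl, radius 70, 55 high, bystander; origin under its centre.
Not all that is in view belongs to the job. What is meant by the relay is not pink or purple, and is the larger of those in its own colour.

How it is judged (in metres and radians):
On the way, in this order (a step that is already met when the one before it is completed fails the run):
1. the orange relay is fully home in the socket (z of relay in the frame of socket below -0.0135 m and horizontal distance between relay and socket below 0.004 m and angle between relay's own z axis and vertical below 0.08 rad), for 0.2 s.
2. the clamp is slid over the seated relay (all of step 1 and value of joint clamp above 0.03 m), for 0.2 s.
3. the knob's pointer is at rest on the red tab (all of step 2 and horizontal distance between pointer and tab_mark below 0.0045 m and velocity of joint speed_knob between -0.05 and 0.05 rad/s), for 0.2 s.
4. the run lever is over to the far side (all of step 3 and value of joint run_lever above 0.85 rad), for 0.2 s.
At the end, for the whole second after the job is handed in: The relay is home in the socket (foot at least 13.5 mm deep, within 4 mm of its centre, tilted less than 0.08 rad) and at rest, the clamp closed (over 30 of 35 mm), the pointer within 4.5 mm of the tab's mark at 45 mm from the axis (0.1 rad) and at rest, the lever beyond 0.85 rad (all of step 4 and linear speed of relay below 0.02 m/s); the robot touches nothing.
It fails at once if the red tab is moved by more than 3 mm (distance of tab_mark from where it was at the start of the episode above 0.003 m).
It fails at once if the run lever is moved beyond half way before the pointer is on the tab (value of joint run_lever above 0.5 rad and not (horizontal distance between pointer and tab_mark below 0.0045 m)).
It fails at once if the burnt relay, mug, nozzle, jar, screwdriver, wrench or bowl is moved by more than 30 mm (distance of any of old_relay, mug, nozzle, jar, screwdriver, wrench, bowl from where it was at the start of the episode above 0.03 m).
It also fails if it takes over 72 s, if anything falls off the work surface, if the arm or the gripper's body presses on something with over 40 N, if the wrist force passes 120 N, or if a joint passes its speed limit or range.

## Working session

There is one attempt and no reset: what is moved stays moved. The work goes in short steps, each a Python script; the robot and the scene stay as the last script left them, time stands still between calls to the robot, and variables do not carry over. Pictures are saved under pics/ and viewed, about 8 in all and at most 12, crops included, and the job is handed in when it is done.

```bash
mkdir -p pics; python3 - <<'E'
from station import r
import cv2,pickle,numpy as np
d={n:r.snapshot(n) for n in("scene","top")}
pickle.dump(d,open("snap0.pkl","wb"))
for n in d:
    cv2.imwrite(f"pics/{n}0.png",cv2.resize(d[n]["frame"][:,:,::-1],(800,600),interpolation=cv2.INTER_CUBIC))
    s=d[n];print(n,s["fx"],s["cx"],s["cy"],s["dist_coeffs"],(-s["R"].T@s["t"]))
print(r.sense())
E
```

```text
scene 467.09229572746193 282.3235973478157 208.8556337440682 [-0.00261898  0.          0.          0.          0.        ] [ 1.28800647 -0.08742254  0.84333242]
top 426.9209871349434 281.26224090740357 211.5001627440616 [-0.13572835  0.          0.          0.          0.        ] [ 0.21724614 -0.02291005  1.40502422]
{'clock': 0.1, 'joints': array([-7.48679510e+01,  5.25897065e+00,  7.05750268e+01, -2.25129049e-05,
        1.04267748e+02, -3.24753402e+00]), 'joint_vel': array([-0.04051442, -0.0616112 , -0.16794936,  0.10204343, -0.08000247,
       -0.05743374]), 'joint_torque': array([ 4.24420854e-03, -4.47859061e+01, -4.07569206e+01,  7.01969722e-02,
        2.84556934e-02, -1.07390672e-04]), 'tcp_pos': array([ 0.189209  , -0.56943767,  0.40361738]), 'orientation': array([-1.79898417e+02, -5.74204009e-03,  1.83795724e+01]), 'contact_force': array([0.43565483, 0.41140177, 1.14048574]), 'torque': array([-0.01587784, -0.01523816,  0.00193047]), 'opening': 0.08798991402392072}
```

View pics/top0.png

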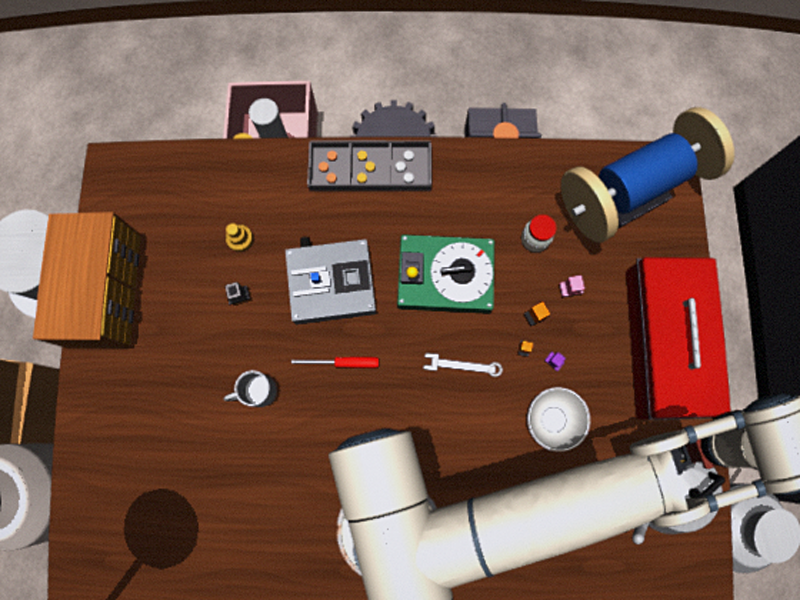

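View pics/scene0.png

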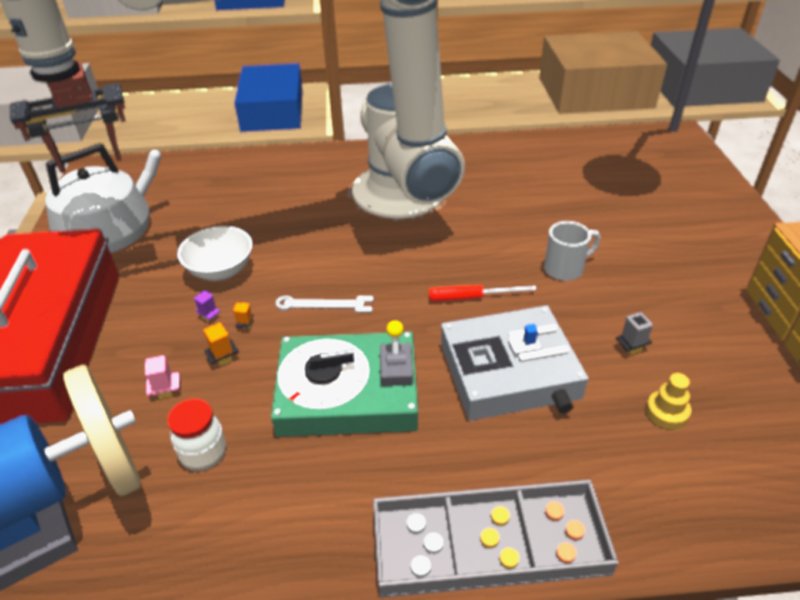

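Top view: the large orange relay is at (540,312) and a smaller orange one at (526,347). There is also a pink one at (572,286), a purple one at (556,360) and the burnt grey one at (236,292). The grey box is at (331,280), with its socket at (350,277) and blue post at (316,278). The knob is at (461,271), the tab at (480,253) and the lever ball at (411,271). The relay meant is the larger orange one, scene (217,343). Next I'll get rough positions and an enlarged crop.

```bash
cat > h.py <<'E'
import cv2,numpy as np
def K(s): return np.array([[s["fx"],0,s["cx"]],[0,s["fy"],s["cy"]],[0,0,1]])
def ray(s,uv):
    p=cv2.undistortPoints(np.array(uv,float).reshape(-1,1,2),K(s),np.array(s["dist_coeffs"])).reshape(-1,2)
    R=np.array(s["R"]);d=np.c_[p,np.ones(len(p))]@R
    return -R.T@np.array(s["t"]),d/np.linalg.norm(d,axis=1)[:,None]
def plane(s,uv,z):
    c,d=ray(s,uv);return c+d*((z-c[2])/d[:,2])[:,None]
def tri(s1,u1,s2,u2):
    c1,d1=ray(s1,u1);c2,d2=ray(s2,u2);d1=d1[0];d2=d2[0]
    a=np.linalg.lstsq(np.c_[d1,-d2],c2-c1,rcond=None)[0]
    p,q=c1+a[0]*d1,c2+a[1]*d2
    return (p+q)/2,np.linalg.norm(p-q)
def proj(s,X):
    return cv2.projectPoints(np.array(X,float).reshape(-1,3),cv2.Rodrigues(np.array(s["R"]))[0],np.array(s["t"],float),K(s),np.array(s["dist_coeffs"]))[0].reshape(-1,2)
def mask(s,lo,hi):
    return cv2.inRange(cv2.cvtColor(s["frame"],cv2.COLOR_RGB2HSV),np.array(lo),np.array(hi))
def blobs(m,amin=10):
    n,l,st,c=cv2.connectedComponentsWithStats(m);return [(st[i,4],c[i],l==i) for i in range(1,n) if st[i,4]>=amin]
E
python3 - <<'E'
import pickle;from h import *
d=pickle.load(open("snap0.pkl","rb"));T,S=d["top"],d["scene"]
f=np.array([.7,.7])
for n,a,b in [("relay",(540,312),(217,338)),("small",(526,347),(242,313)),("post",(315,276),(531,328)),("ball",(411,271),(395,328)),("socket",(350,277),(483,355)),("knob",(461,271),(322,370)),("old",(236,292),(638,322)),("tab",(480,253),(294,396))]:
    X,e=tri(T,np.array(a)*.7,S,np.array(b)*.7);print(n,X.round(3),e.round(4),np.hypot(X[0],X[1]).round(3))
for s,n in((T,"top"),(S,"scene")):
    for A,c,_ in blobs(mask(s,(8,150,90),(22,255,255)),15):print(n,"orange",A,(c/.7).round())
t=cv2.resize(T["frame"][180:280,330:430],(400,400),interpolation=2)
q=cv2.resize(S["frame"][190:290,90:190],(400,400),interpolation=2)
cv2.imwrite("pics/crop1.png",np.hstack([t,q])[:,:,::-1])
from station import r
w=r.snapshot("wrist");st=r.sense();p=st["tcp_pos"]
print("wristcam",-np.array(w["R"]).T@w["t"],np.array(w["R"]).round(3),w["fx"],w["dist_coeffs"],p,st["orientation"])
E
```

```text
relay [ 0.486 -0.345  0.047] 0.0011 0.595
small [ 0.408 -0.313  0.028] 0.0004 0.514
post [0.559 0.165 0.091] 0.0014 0.583
ball [ 0.563 -0.049  0.118] 0.001 0.565
socket [0.568 0.09  0.046] 0.0004 0.575
knob [ 0.58  -0.166  0.054] 0.003 0.604
old [0.531 0.354 0.057] 0.0063 0.638
tab [ 0.625 -0.211  0.049] 0.0002 0.66
top orange 69764 [311. 334.]
top orange 107 [380. 138.]
top orange 28 [332. 155.]
top orange 22 [362. 156.]
top orange 21 [369. 167.]
top orange 29 [323. 166.]
top orange 30 [331. 178.]
top orange 18 [362. 178.]
top orange 35 [694. 241.]
top orange 18 [652. 245.]
top orange 16 [701. 255.]
top orange 257 [ 19. 402.]
top orange 687 [609. 404.]
top orange 62 [693. 421.]
top orange 45 [620. 432.]
top orange 126 [604. 450.]
top orange 34 [230. 481.]
top orange 30 [726. 485.]
top orange 38 [721. 518.]
top orange 3210 [625. 569.]
top orange 364 [ 93. 541.]
top orange 85 [121. 558.]
top orange 145 [605. 564.]
top orange 39 [529. 568.]
top orange 25 [344. 568.]
top orange 40 [ 67. 575.]
top orange 424 [ 86. 588.]
top orange 68 [706. 573.]
top orange 36 [668. 582.]
top orange 18 [728. 597.]
scene orange 15184 [247. 110.]
scene orange 370 [728.  14.]
scene orange 146 [753.  16.]
scene orange 4458 [542.  33.]
scene orange 222 [ 8. 53.]
scene orange 101015 [479. 389.]
scene orange 18 [714. 128.]
scene orange 226 [131. 163.]
scene orange 128 [ 86. 162.]
scene orange 58 [ 31. 177.]
scene orange 78 [ 41. 224.]
scene orange 348 [158. 252.]
scene orange 276 [ 61. 428.]
scene orange 774 [ 82. 474.]
wristcam [ 0.25407455 -0.54772607  0.38249164] [[ 0.315 -0.949 -0.002]
 [-0.918 -0.305  0.254]
 [-0.241 -0.078 -0.967]] 336.8478458749683 [-0.01817136  0.          0.          0.          0.        ] [ 0.18920409 -0.56943501  0.40376232] [-1.79912493e+02 -4.77466104e-03  1.83801521e+01]
```

View pics/crop1.png

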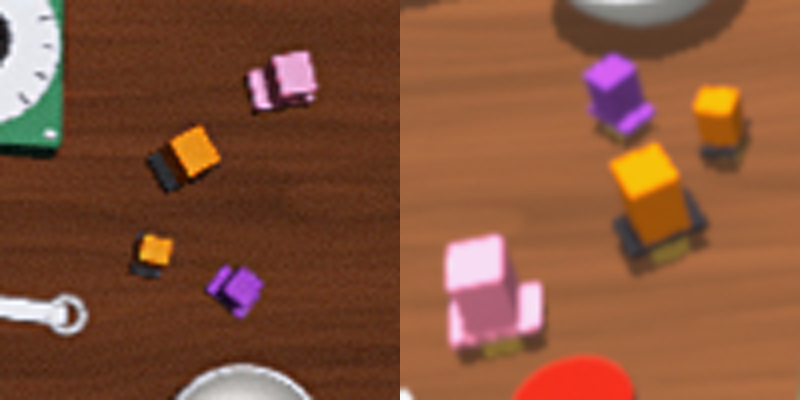

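The crop confirms it: the large orange relay, top crop (195,150) and scene crop (650,195), against the small orange, pink and purple ones. Now wrist views, two places each, of the grey box, green box and relay.

```bash
python3 - <<'E'
from station import r
import pickle;from h import *
V={}
for n,p,y in [("relayA",(.48,-.34,.37),0),("relayB",(.52,-.31,.37),0),("knobA",(.575,-.16,.37),0),("knobB",(.575,-.09,.37),0),("sockA",(.565,.09,.37),0),("sockB",(.565,.15,.37),0)]:
    r.reach(list(p),[180,0,y]); r.wait(.15); V[n]=r.snapshot(n and "wrist")
    print(n,r.sense()["joints"].round(1),r.sense()["clock"])
pickle.dump(V,open("snap1.pkl","wb"))
T=[cv2.resize(V[n]["frame"],(400,300),interpolation=cv2.INTER_AREA) for n in("relayA","knobA","sockA","sockB")]
cv2.imwrite("pics/w1.png",np.vstack([np.hstack(T[:2]),np.hstack(T[2:])])[:,:,::-1])
E
```

```text
relayA [-38.7   3.1  76.2  -0.  100.7  51.4] 1.7417
relayB [-34.1   5.8  73.4  -0.  100.8  56. ] 2.2583
knobA [-19.    4.5  74.8  -0.  100.7  71.2] 3.1417
knobB [-12.4   2.2  77.2  -0.  100.6  77.7] 3.725
sockA [  5.5   0.7  78.7  -0.  100.6  95.6] 4.675
sockB [ 11.4   2.6  76.8  -0.  100.6 101.5] 5.225
```

View pics/w1.png

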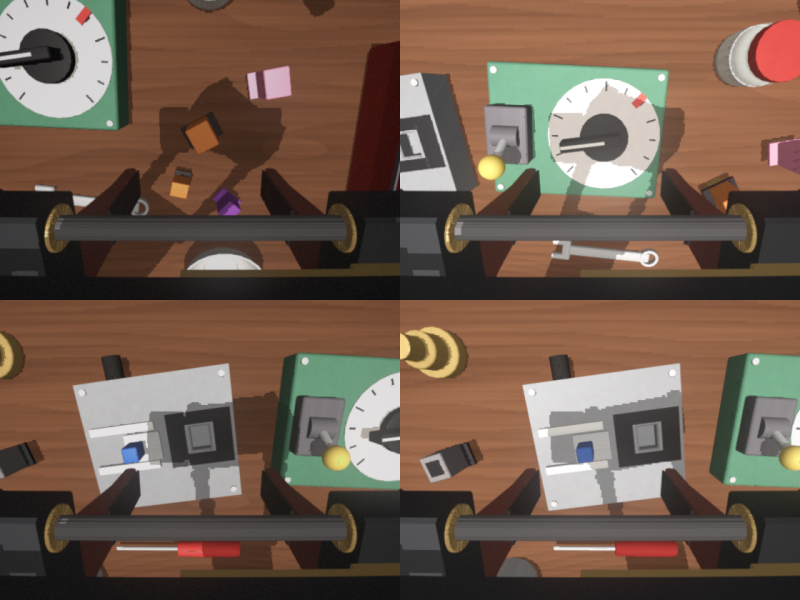

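Relay A (sheet px): relay at (203,133). Knob A: knob at (602,137), tab (640,100), ball (492,167). Socket A: socket (200,436), post (133,453). Enlarging these for edge work.

```bash
python3 - <<'E'
import pickle;from h import *
V=pickle.load(open("snap1.pkl","rb"))
def crop(n,c,w,h): 
    c=np.array(c);im=V[n]["frame"][c[1]-h//2:c[1]+h//2,c[0]-w//2:c[0]+w//2];g=cv2.resize(im,(400,300),interpolation=cv2.INTER_CUBIC)
    return np.clip(g*1.6,0,255).astype(np.uint8)
A=crop("relayA",(284,186),100,76)
b=proj(V["relayB"],[[.48,-.342,.066]])[0].astype(int)
B=crop("relayB",b,100,76)
C=crop("sockA",(280,190),100,76)
D=crop("knobA",(285,185),180,136)
print(b)
cv2.imwrite("pics/w2.png",np.vstack([np.hstack([A,B]),np.hstack([C,D])])[:,:,::-1])
E
```

```text
[315 242]
```

View pics/w2.png

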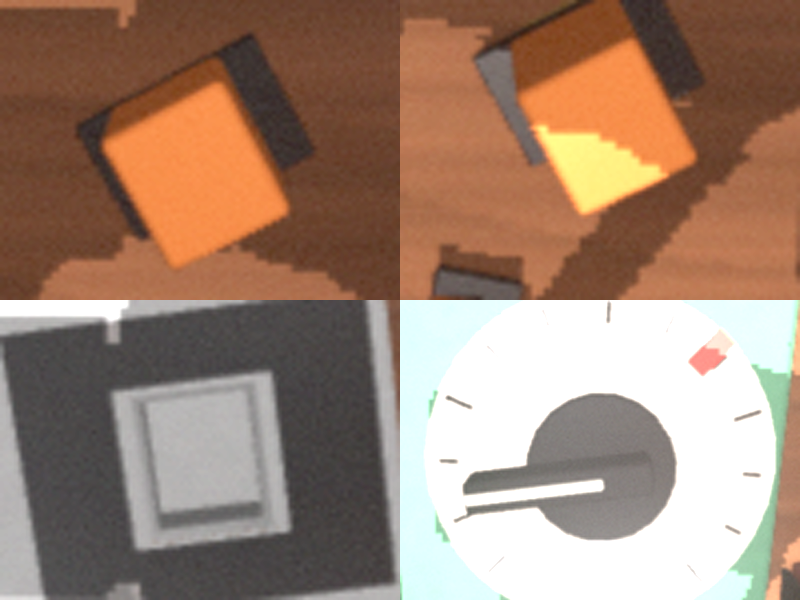

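```bash
python3 - <<'E'
import pickle;from h import *
V=pickle.load(open("snap1.pkl","rb"))
def quad(m):
    c=max(cv2.findContours(m,0,cv2.CHAIN_APPROX_NONE)[0],key=cv2.contourArea);h=cv2.convexHull(c)
    for e in np.linspace(1,12,45):
        a=cv2.approxPolyDP(h,e,True)
        if len(a)<=4:break
    a=a.reshape(-1,2).astype(float)
    # refine: fit lines to the contour points near each side
    P=c.reshape(-1,2).astype(float);L=[]
    for i in range(len(a)):
        p,q=a[i],a[(i+1)%len(a)];d=(q-p)/np.linalg.norm(q-p);n=np.array([-d[1],d[0]])
        t=(P-p)@d/np.linalg.norm(q-p);k=(abs((P-p)@n)<2)&(t>.12)&(t<.88)
        vx,vy,x,y=cv2.fitLine(P[k].astype(np.float32),cv2.DIST_HUBER,0,.01,.01).ravel();L.append(np.cross([x,y,1],[x+vx,y+vy,1]))
    o=[np.cross(L[i-1],L[i]) for i in range(len(L))];o=np.array([v[:2]/v[2] for v in o])
    return o[np.argsort(np.arctan2(*(o-o.mean(0)).T[::-1]))]
def win(s,c,r):
    m=np.zeros(s["frame"].shape[:2],np.uint8);cv2.rectangle(m,(int(c[0]-r),int(c[1]-r)),(int(c[0]+r),int(c[1]+r)),255,-1);return m
def report(n,Q,sa,sb):
    X=np.array([tri(sa,a,sb,b)[0] for a,b in zip(*Q)]);print(n,"tri mean",X.mean(0).round(4),"z",X[:,2].round(4))
    return X.mean(0)
def show(n,s,q,z):
    p=plane(s,q,z)[:,:2];e=np.roll(p,-1,0)-p
    print(" ",n,"centre",p.mean(0).round(4),"len mm",(np.linalg.norm(e,axis=1)*1e3).round(1),"dir",np.degrees(np.arctan2(e[:,1],e[:,0])).round(1))
S=[V["relayA"],V["relayB"]];Q=[]
for s,c in zip(S,((284,186),(316,236))):
    f=s["frame"];m=((f[:,:,0]>125)&(f[:,:,0]>2.0*f[:,:,2])).astype(np.uint8)*255&win(s,c,24)
    q=quad(m);Q.append(q);show("relay",s,q,.066);print((q).round(1).tolist())
report("relay",Q,*S)
S=[V["sockA"],V["sockB"]];Q=[];W=[]
for s in S:
    c=proj(s,[[.568,.09,.05]])[0];g=cv2.cvtColor(s["frame"],cv2.COLOR_RGB2GRAY)
    dark=((g<72).astype(np.uint8)*255)&win(s,c,50)
    b=[x for x in blobs(dark,300)];l=max(b,key=lambda x:x[0])[2].astype(np.uint8)*255
    inner=[x for x in blobs(255-l,200)];inner=min(inner,key=lambda x:np.linalg.norm(x[1]-c))[2].astype(np.uint8)*255
    q=quad(inner);Q.append(q);show("sockIn",s,q,.05);W.append(quad(l));show("sockOut",s,W[-1],.05)
report("sockIn",Q,*S)
S=[V["knobA"],V["knobB"]];cs=[];ts=[]
for s in S:
    c=proj(s,[[.58,-.166,.05]])[0]
    h=cv2.cvtColor(s["frame"],cv2.COLOR_RGB2HSV)
    m=((h[:,:,1]<60)&(h[:,:,2]>75)).astype(np.uint8)*255&win(s,c,95)
    l=max(blobs(m,500),key=lambda x:x[0])[2].astype(np.uint8)*255
    k=max(cv2.findContours(l,0,1)[0],key=cv2.contourArea);e=cv2.fitEllipse(cv2.convexHull(k));A=plane(s,[e[0]],.0515)[0];cs.append(e[0])
    red=(cv2.inRange(h,(0,110,60),(8,255,255))|cv2.inRange(h,(172,110,60),(180,255,255)))&win(s,c,95)
    t=max(blobs(red,10),key=lambda x:x[0]);B=plane(s,[t[1]],.053)[0];ts.append(t[1])
    # dark disc, white line
    d=B-A;print("axis",A.round(4),"ell",np.round(e[1],1),"tab",B.round(4),t[0],"r",np.hypot(*d[:2]).round(4),"ang",np.degrees(np.arctan2(d[1],d[0])).round(2))
    line=m&~l
    for x in blobs(line,20):
        P=np.argwhere(x[2])[:,::-1].astype(np.float32);vx,vy,x0,y0=cv2.fitLine(P,cv2.DIST_L2,0,.01,.01).ravel()
        w=plane(s,[(x0,y0),(x0+20*vx,y0+20*vy)],.088);dd=w[1]-w[0];print("   line?",x[0],w[0].round(4),np.degrees(np.arctan2(dd[1],dd[0])).round(2),"off axis mm",(np.cross(dd[:2]/np.linalg.norm(dd[:2]),A[:2]-w[0][:2])*1e3).round(1))
print("tri axis",tri(S[0],cs[0],S[1],cs[1]),"tab",tri(S[0],ts[0],S[1],ts[1]))
y=[max(blobs(mask(s,(22,120,90),(34,255,255)),40),key=lambda x:x[0])[1] for s in S];print("ball",y,tri(S[0],y[0],S[1],y[1]))
S=[V["sockA"],V["sockB"]]
y=[max(blobs(mask(s,(108,120,40),(125,255,255)),40),key=lambda x:x[0])[1] for s in S];print("post",y,tri(S[0],y[0],S[1],y[1]))
E
```

```text
relay centre [ 0.4866 -0.3429] len mm [27.9 32.9 28.1 27.8] dir [ -61.8 -153.   107.6   27.3]
[[259.7, 183.8], [288.6, 168.4], [305.7, 202.1], [274.8, 211.6]]
  relay centre [ 0.4857 -0.3429] len mm [28.1 31.8 29.5 32.6] dir [ -61.6 -151.7  119.9   25.9]
[[294.2, 228.4], [322.6, 213.8], [338.5, 243.9], [309.6, 259.1]]
relay tri mean [ 0.4875 -0.3429  0.0694] z [0.0648 0.0646 0.0593 0.089 ]
  sockIn centre [0.5682 0.0881] len mm [35.9 37.2 35.5 37.6] dir [ -83.2 -172.6   97.5    8. ]
  sockOut centre [0.5694 0.0882] len mm [80.2 70.2 80.9 61.5] dir [ -82.5 -172.4   91.4    7.5]
  sockIn centre [0.5682 0.0884] len mm [36.7 38.  35.9 38.3] dir [ -82.8 -173.5   97.6    7.6]
  sockOut centre [0.5683 0.0881] len mm [79.5 67.6 79.7 67.1] dir [ -82.3 -172.3   97.3    7.6]
sockIn tri mean [0.5678 0.0882 0.0484] z [0.0471 0.0512 0.0487 0.0465]
axis [ 0.5635 -0.1661  0.0515] ell [179.7 201. ] tab [ 0.6238 -0.2093  0.053 ] 195 r 0.0742 ang -35.58
   line? 111 [ 0.6498 -0.2259  0.088 ] -64.85 off axis mm -52.7
   line? 46 [ 0.6366 -0.2323  0.088 ] -2.77 off axis mm 62.5
axis [ 0.5761 -0.175   0.0515] ell [173.9 245.3] tab [ 0.6239 -0.2092  0.053 ] 194 r 0.0588 ang -35.61
   line? 111 [ 0.6499 -0.217   0.088 ] -34.5 off axis mm -7.2
tri axis (array([ 0.57977197, -0.16476776,  0.09188792]), np.float64(0.010740571623178255)) tab (array([ 0.6238319 , -0.20933743,  0.05264865]), np.float64(7.533465600515548e-05))
ball [array([130.98410175, 231.52464229]), array([224.11956522, 233.6326087 ])] (array([ 0.55966717, -0.04903453,  0.1080587 ]), np.float64(0.0013612827087741836))
post [array([182.11111111, 216.63180828]), array([258.55357143, 216.10969388])] (array([0.55843723, 0.16586744, 0.09272828]), np.float64(7.510764148176622e-05))<stdin>:52: DeprecationWarning: Arrays of 2-dimensional vectors are deprecated. Use arrays of 3-dimensional vectors instead. (deprecated in NumPy 2.0)
```

Measurements hold up. The relay top triangulates to z≈0.065 (text 0.066) and the socket mouth to 0.048 (text 0.050). The post top is at 0.093 (text 0.095), about 78 mm from the socket. The relay is at (0.486,-0.343) with yaw 28°, and the socket at (0.568,0.088) with yaw 7.6°. Picking now.

```bash
python3 - <<'E'
from station import r
import pickle;from h import *
O=[180,0,118]
r.let_go();r.reach([.486,-.343,.32],O);print(r.sense()["joints"].round(1))
r.servo_line([.486,-.343,.211],speed=.12)
r.grab(25);s=r.sense();print("grab",s["opening"],s["contact_force"].round(1),s["clock"])
r.servo_line([.486,-.343,.34],speed=.15);s=r.sense();print("lift",s["opening"],s["contact_force"].round(1))
r.reach([.5682,.0882,.34],[180,0,97.6]);r.servo_line([.5682,.0882,.295],speed=.1);r.wait(.3)
s=r.sense();print(s["opening"],s["tcp_pos"],s["contact_force"].round(1),s["orientation"],s["clock"])
d={n:r.snapshot(n) for n in("scene","wrist","top")};pickle.dump(d,open("snap2.pkl","wb"))
c=proj(d["scene"],[[.568,.09,.08]])[0].astype(int);A=cv2.resize(d["scene"]["frame"][c[1]-60:c[1]+60,c[0]-80:c[0]+80],(400,300),interpolation=2)
B=cv2.resize(d["wrist"]["frame"],(400,300),interpolation=3)
cv2.imwrite("pics/g1.png",np.hstack([A,B])[:,:,::-1])
E
```

```text
[-38.5   4.4  79.9   0.   95.7 -66.5]
grab 0.034171483334171145 [ 0.1 -0.2 -0.6] 9.8583
lift 0.033901716866522866 [-0.5  0.6 -2. ]
0.03383976020315108 [0.56830894 0.08824581 0.29575862] [-1.5 -0.2 -1.8] [1.79931043e+02 2.87994298e-03 9.76041919e+01] 13.3833
```

View pics/g1.png

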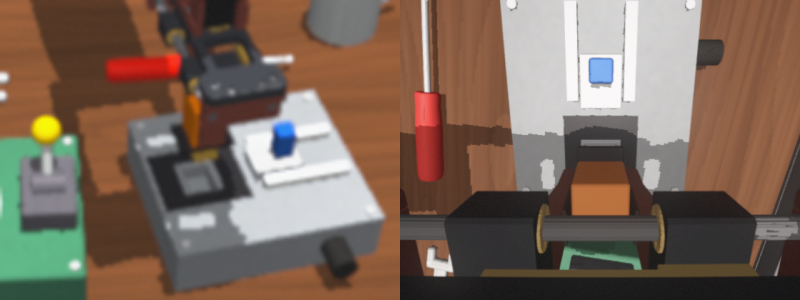

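Held at opening 33.8 mm, matching the body width, and hanging over the socket at wrist (600,190). The blue post at (600,70) is in line with it. Lowering with a force check.

```bash
python3 - <<'E'
from station import r
f0=r.sense()["contact_force"]
z=.286;r.servo_line([.5682,.0882,z],speed=.06)
while z>.2451:
    z-=.004;z=max(z,.245);r.servo_line([.5682,.0882,z],speed=.03);s=r.sense();f=s["contact_force"]-f0
    print(round(z,4),s["tcp_pos"].round(4),f.round(1),s["torque"].round(2))
    if abs(f).max()>20:break
E
```

```text
0.282 [0.5681 0.0882 0.2817] [0.2 1.1 0.9] [-0.1  -0.1  -0.01]
0.278 [0.5681 0.0882 0.2777] [0.3 0.6 0.5] [ 0.05 -0.09  0.  ]
0.274 [0.5681 0.0882 0.2737] [ 0.6  0.  -0.3] [-0.07 -0.06 -0.04]
0.27 [0.5681 0.0882 0.2696] [ 0.2  0.4 -0.8] [-0.1  -0.08  0.02]
0.266 [0.5681 0.0882 0.2656] [0.4 0.  0.4] [-0.05 -0.09  0.02]
0.262 [0.5681 0.0882 0.2616] [ 0.6  1.1 -0.8] [ 0.02 -0.07 -0.06]
0.258 [0.5681 0.0882 0.2576] [-0.3  0.5  0.6] [-0.02 -0.09 -0.05]
0.254 [0.5681 0.0882 0.2537] [0.1 0.5 0.2] [ 0.01 -0.13 -0.02]
0.25 [0.5681 0.0882 0.2496] [0.7 0.4 1. ] [-0.01 -0.08  0.02]
0.246 [0.5681 0.0882 0.2456] [0.1 0.2 0.2] [-0.04 -0.06  0.05]
0.245 [0.5682 0.0882 0.2451] [-0.5  1.3  0.3] [-0.06 -0.11  0.04]
```

```bash
cat > seat.py <<'E'
from station import r
import numpy as np
f0=r.sense()["contact_force"];z=.245
while z>.2405:
    z-=.0005;r.servo_line([.5682,.0882,z],speed=.02);f=r.sense()["contact_force"]-f0
    if f[2]>10:break
print("seated",z,r.sense()["tcp_pos"],f.round(1))
r.let_go();print(r.sense()["contact_force"].round(1))
r.servo_line([.5682,.0882,.33],speed=.2)
a=np.radians(7.6);P=lambda d,z:[.5682-d*np.sin(a),.0882+d*np.cos(a),z]
r.grab(5);r.reach(P(.120,.33),[180,0,97.6]);r.servo_line(P(.120,.257),speed=.15);r.wait(.1)
f0=r.sense()["contact_force"];d=.120
while d>.060:
    d-=.002;r.servo_line(P(d,.257),speed=.04);f=r.sense()["contact_force"]-f0;fy=f@[-np.sin(a),np.cos(a),0]
    print(round(d,3),fy.round(1),end="; ")
    if fy>12:break
print("\nend",d,f.round(1),r.sense()["clock"])
r.servo_line(P(d+.02,.257));r.servo_line(P(d+.02,.37),speed=.2)
E
python3 seat.py; python3 - <<'E'
from station import r
import pickle;from h import *
V={}
# close looks: socket, then knob from two places
for n,p in [("sock",(.555,.10,.37)),("knobA",(.565,-.165,.33)),("knobB",(.565,-.125,.33))]:
    r.reach(list(p),[180,0,97.6 if 0 else 0]);r.wait(.15);V[n]=r.snapshot("wrist")
print(r.sense()["clock"]);pickle.dump(V,open("snap3.pkl","wb"))
c=proj(V["sock"],[[.56,.12,.06]])[0].astype(int);A=cv2.resize(V["sock"]["frame"][max(c[1]-90,0):max(c[1]-90,0)+180,c[0]-120:c[0]+120],(400,300),interpolation=2)
c=proj(V["knobA"],[[.58,-.166,.06]])[0].astype(int);B=cv2.resize(V["knobA"]["frame"][max(c[1]-90,0):max(c[1]-90,0)+180,c[0]-120:c[0]+120],(400,300),interpolation=2);print(c)
cv2.imwrite("pics/k1.png",np.hstack([A,B])[:,:,::-1])
E
```

```text
seated 0.243 [0.56811927 0.08822067 0.2449399 ] [-4.6 -1.8 11.7]
[-0.4  0.4 -0. ]
0.118 0.3; 0.116 -0.4; 0.114 -0.1; 0.112 -0.8; 0.11 -0.2; 0.108 0.2; 0.106 -0.1; 0.104 0.7; 0.102 -0.4; 0.1 -1.7; 0.098 0.8; 0.096 0.0; 0.094 1.5; 0.092 1.1; 0.09 1.4; 0.088 0.6; 0.086 0.9; 0.084 0.4; 0.082 0.8; 0.08 -0.0; 0.078 0.2; 0.076 1.0; 0.074 1.3; 0.072 1.2; 0.07 0.1; 0.068 3.3; 0.066 8.4; 0.064 15.2; 
end 0.06399999999999995 [-2.5 15.   0. ] 29.075
33.4083
[283 191]
```

View pics/k1.png

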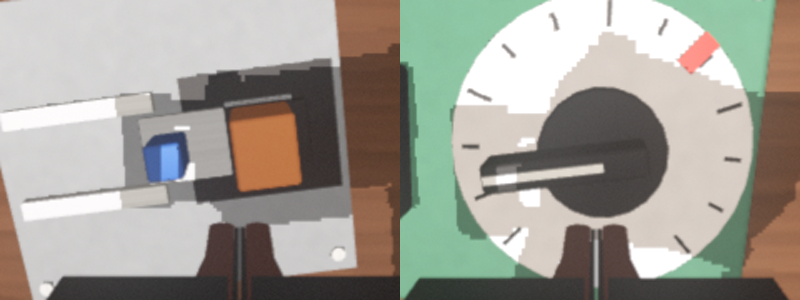

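The clamp tongue lies up against the relay body over the flange (left crop, post (165,155), relay (265,147)), and the end stop was felt at 35 mm of travel. The tab is at right crop (700,52) and the pointer runs along (480,178) to (605,168). Next I'll fit the knob axis from the dial's rim.

```bash
python3 - <<'E'
import pickle;from h import *
from scipy.optimize import least_squares
V=pickle.load(open("snap3.pkl","rb"))
th=np.radians(np.arange(0,360,2));rr=np.arange(.06,.11,.0005)
for n in("knobA","knobB"):
    s=V[n];h=cv2.cvtColor(s["frame"],cv2.COLOR_RGB2HSV)
    g=cv2.inRange(h,(50,60,30),(95,255,255));c=np.array([.575,-.166]);P=[]
    for t in th:
        w=c+rr[:,None]*[np.cos(t),np.sin(t)];uv=proj(s,np.c_[w,np.full(len(w),.0515)]).round().astype(int)
        ok=(uv[:,1]>=0)&(uv[:,1]<290)&(uv[:,0]>=0)&(uv[:,0]<560)
        v=np.array([g[y,x]>0 if o else False for (x,y),o in zip(uv,ok)])
        k=np.flatnonzero(v[:-3]&v[1:-2]&v[2:-1])
        if len(k) and k[0]>0:P.append(w[k[0]])
    P=np.array(P);f=least_squares(lambda q:np.hypot(P[:,0]-q[0],P[:,1]-q[1])-q[2],[*c,.075],loss="soft_l1",f_scale=.001)
    res=abs(f.fun);A=f.x[:2]
    red=cv2.inRange(h,(0,90,60),(9,255,255))|cv2.inRange(h,(172,90,60),(180,255,255))
    e=proj(s,[[.6238,-.2093,.053]])[0]
    t=min(blobs(red,30),key=lambda x:np.linalg.norm(x[1]-e));B=plane(s,[t[1]],.0535)[0][:2];d=B-A
    print(n,len(P),"axis",A.round(4),"r",f.x[2].round(4),"med res",np.median(res).round(4),"tab",B.round(4),t[0],"rad",np.hypot(*d).round(4),"ang",np.degrees(np.arctan2(d[1],d[0])).round(2))
    # pointer line: bright low-sat pixels over the wing top
    wd=np.array([A+q*np.array([np.cos(np.radians(95)),np.sin(np.radians(95))]) for q in np.arange(.005,.046,.002)])
    pts=[]
    for w in wd:
        o=w+np.arange(-.0055,.0056,.0003)[:,None]*[1,-.087];uv=proj(s,np.c_[o,np.full(len(o),.088)]);b=cv2.remap(cv2.cvtColor(s["frame"],cv2.COLOR_RGB2GRAY).astype(np.float32),uv[:,0].astype(np.float32)[:,None],uv[:,1].astype(np.float32)[:,None],1).ravel()
        b=np.clip(b-(b.max()+b.min())/2,0,None);pts.append((o*b[:,None]).sum(0)/b.sum())
    vx,vy,x0,y0=cv2.fitLine(np.array(pts,np.float32),cv2.DIST_HUBER,0,.0003,.001).ravel();a=np.array([vx,vy])*np.sign(vy)
    q=A-[x0,y0];print("  line ang",np.degrees(np.arctan2(a[1],a[0])).round(1),"off axis mm",((a[0]*q[1]-a[1]*q[0])*1e3).round(2))
E
```

```text
knobA 135 axis [ 0.5792 -0.1667] r 0.0717 med res 0.0003 tab [ 0.624  -0.2094] 280 rad 0.0619 ang -43.72
  line ang 96.8 off axis mm 0.13
knobB 125 axis [ 0.5784 -0.1669] r 0.0725 med res 0.0004 tab [ 0.624  -0.2092] 288 rad 0.0622 ang -42.85
  line ang 96.8 off axis mm 0.95
```

Dial rim radius (72 mm) and tab radius (62 mm) agree with the text. The axis is (0.5788,-0.1668), the pointer is at 96.8° and the tab at -43.3°. Next: grip the wing over the axis and turn joint 6 by 140.1° clockwise.

```bash
python3 - <<'E'
from station import r
import pickle;from h import *
x,y=.5788,-.1668
r.let_go();r.reach([x,y,.32],[180,0,96.8]);r.servo_line([x,y,.2535],speed=.12)
r.grab(20);s=r.sense();print("grab",s["opening"],s["contact_force"].round(1),s["torque"].round(2),s["clock"])
j=s["joints"].copy();j=np.array(r.inverse_kinematics([x,y,.2535],[180,0,96.8]));j0=j[5]
for k in(.33,.67,1):
    j[5]=j0+140.1*k;r.move_joints(list(j));s=r.sense();print(s["orientation"].round(1),s["tcp_pos"].round(4),s["contact_force"].round(1),s["torque"].round(2),s["opening"].round(4),s["clock"])
r.wait(.4);s=r.sense();print(s["orientation"].round(2),s["tcp_pos"].round(4))
r.let_go();r.servo_line([x,y,.33],speed=.2);r.grab(5)
r.reach([.565,-.15,.34],[180,0,0]);r.wait(.15);w=r.snapshot("wrist");print(r.sense()["clock"])
pickle.dump(w,open("snap4.pkl","wb"))
c=proj(w,[[.58,-.15,.06]])[0].astype(int);a=max(c[1]-105,0);cv2.imwrite("pics/k2.png",cv2.resize(w["frame"][a:a+210,max(c[0]-140,0):c[0]+140],(640,480),interpolation=2)[:,:,::-1])
print(max(c[0]-140,0),a)
E
```

```text
grab 0.012879573307482222 [ 5.4  0.2 -2.3] [ 0.04 -0.9  -0.  ] 38.1583Traceback (most recent call last):
  File "<stdin>", line 8, in <module>
AttributeError: 'float' object has no attribute 'round'
```

```bash
python3 - <<'E'
from station import r
import pickle;from h import *
x,y=.5788,-.1668
s=r.sense();print(s["orientation"].round(1),s["opening"],s["contact_force"].round(1),s["joints"].round(1))
j=np.array(s["joints"]);jf=np.array(r.inverse_kinematics([x,y,.2535],[180,0,-43.3]));print(jf.round(1))
for k in(.5,1):
    q=jf.copy();q[5]=j[5]+(jf[5]-j[5])*k;r.move_joints(list(q));s=r.sense();print(s["orientation"].round(1),s["tcp_pos"].round(4),s["contact_force"].round(1),s["opening"],s["clock"])
r.wait(.4);s=r.sense();print(s["orientation"].round(2),s["tcp_pos"].round(4))
r.let_go();r.servo_line([x,y,.33],speed=.2);r.grab(5)
r.reach([.565,-.15,.34],[180,0,0]);r.wait(.15);w=r.snapshot("wrist");print(r.sense()["clock"])
pickle.dump(w,open("snap4.pkl","wb"))
c=proj(w,[[.58,-.15,.06]])[0].astype(int);a=max(c[1]-105,0);cv2.imwrite("pics/k2.png",cv2.resize(w["frame"][a:a+210,max(c[0]-140,0):c[0]+140],(640,480),interpolation=2)[:,:,::-1])
print(max(c[0]-140,0),a)
E
```

```text
[ 1.799e+02 -1.000e-01  5.070e+01] 0.012737372854720218 [ 5.4  1.2 -3. ] [-19.3   6.9  84.1   0.   89.   20. ]
[-19.3   6.9  84.1  -0.   89.  114. ]
[-1.8e+02 -1.0e-01  3.9e+00] [ 0.5792 -0.1664  0.2535] [ 5.8  1.3 -1.4] 0.012434083861286159 39.75
[-179.9   -0.   -43.1] [ 0.5793 -0.1663  0.2535] [ 5.6  2.8 -2.4] 0.013040273243963861 40.55
[-1.7989e+02 -2.0000e-02 -4.3080e+01] [ 0.5792 -0.1663  0.2535]
44.975
139 83
```

View pics/k2.png

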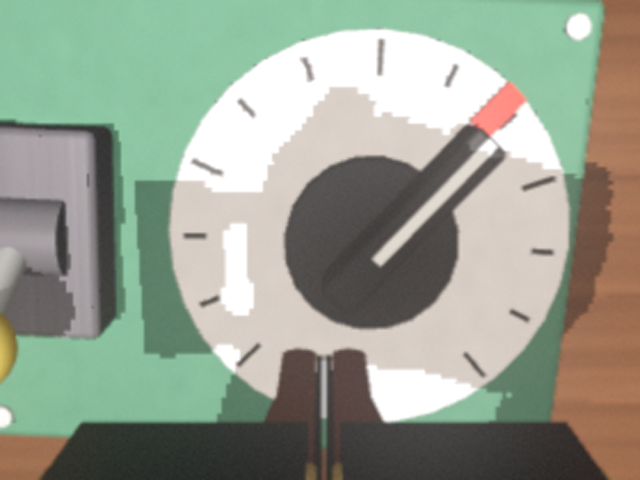

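The pointer line runs (378,263) to (492,140), in line with the red tab at (500,108). I'll check that numerically, then push the lever if it is good.

```bash
python3 - <<'E'
from station import r
import pickle;from h import *
w=pickle.load(open("snap4.pkl","rb"));A=np.array([.5788,-.1668])
L=plane(w,np.array([(378,263),(492,140)])/(640/280)+[139,83],.088)[:,:2];d=L[1]-L[0];a=np.degrees(np.arctan2(d[1],d[0]))
h=cv2.cvtColor(w["frame"],cv2.COLOR_RGB2HSV);red=cv2.inRange(h,(0,90,60),(9,255,255))|cv2.inRange(h,(172,90,60),(180,255,255))
e=proj(w,[[.6238,-.2093,.053]])[0];t=min(blobs(red,30),key=lambda x:np.linalg.norm(x[1]-e));B=plane(w,[t[1]],.0535)[0][:2]
n=np.array([-d[1],d[0]])/np.linalg.norm(d);b=np.degrees(np.arctan2(*(B-A)[::-1]))
print("pointer",a.round(1),"tab",b.round(1),B.round(4),"axis off line",((A-L[0])@n*1e3).round(2),"tab off line mm",((B-L[0])@n*1e3).round(2))
assert abs(a-b)<3.5
y,z=-.050,.285
r.reach([.505,y,.34],[180,0,0]);r.servo_line([.505,y,z],speed=.12);r.wait(.1)
f0=r.sense()["contact_force"];x=.505
while x<.594:
    x+=.003;r.servo_line([x,y,z],speed=.05);f=r.sense()["contact_force"]-f0;print(round(x,3),f[0].round(1),end="; ")
    if f[0]<-12:break
print(f.round(1),r.sense()["clock"])
r.servo_line([x-.03,y,z],speed=.2);r.servo_line([x-.03,y,.38],speed=.2)
r.reach([.50,-.02,.40],[180,0,0]);r.wait(.2)
d={n:r.snapshot(n) for n in("scene","wrist","top")};pickle.dump(d,open("snap5.pkl","wb"));print(r.sense()["clock"],r.sense()["contact_force"].round(1))
s=d["scene"];c=proj(s,[[.57,-.03,.06]])[0].astype(int);P=cv2.resize(s["frame"][c[1]-75:c[1]+75,c[0]-130:c[0]+130],(780,450),interpolation=2);cv2.imwrite("pics/f1.png",P[:,:,::-1])
for a,b in[("scene","top"),("scene","wrist")]:
    ys=[]
    for n in(a,b):
        e=proj(d[n],[[.607,-.052,.116]])[0];q=blobs(mask(d[n],(22,120,90),(34,255,255)),8);ys.append(min(q,key=lambda k:np.linalg.norm(k[1]-e))[1])
    print("ball",a,b,tri(d[a],ys[0],d[b],ys[1]))
E
```

```text
pointer -41.6 tab -43.1 [ 0.6241 -0.2093] axis off line 0.25 tab off line mm -1.41
0.508 -0.3; 0.511 -0.4; 0.514 0.2; 0.517 -0.2; 0.52 0.4; 0.523 -0.3; 0.526 -0.8; 0.529 -0.5; 0.532 0.5; 0.535 -1.0; 0.538 -1.6; 0.541 -3.4; 0.544 -2.2; 0.547 -0.8; 0.55 -0.6; 0.553 -1.1; 0.556 -1.4; 0.559 -0.2; 0.562 -0.8; 0.565 -0.4; 0.568 -0.9; 0.571 -0.8; 0.574 0.5; 0.577 -0.3; 0.58 -1.0; 0.583 -0.5; 0.586 -5.4; 0.589 -16.6; [-16.6  -0.5   4.7] 53.225
54.8833 [ 1.1  0.4 -0.6]
ball scene top (array([ 0.72732886, -0.00218004,  0.24673779]), np.float64(0.11449800548982035))
ball scene wrist (array([ 0.60878739, -0.05305404,  0.11520942]), np.float64(0.0005423736259766121))
```

View pics/f1.png

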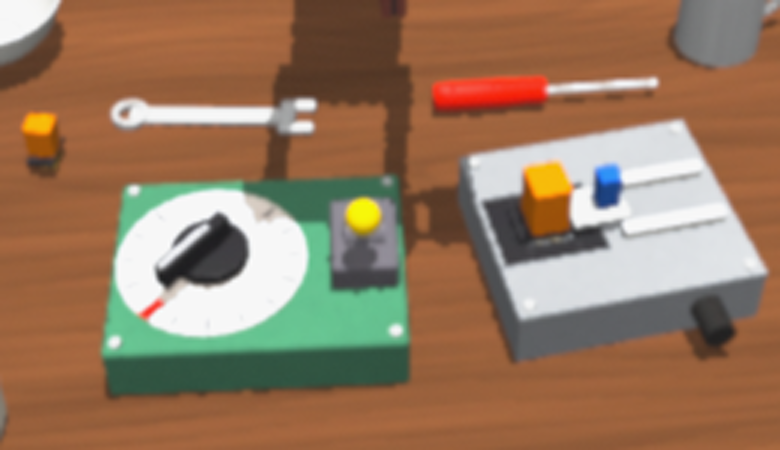

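The final view shows the lever over at (363,216), the relay seated under the clamp at (547,200), and the pointer on the red tab at (150,308). The robot is clear, so I'm handing in.

```bash
python3 -c "
from station import r
r.hand_in();print(r.sense()['clock'])"
```

```text
the job is handed in; nothing more can be done
the job is handed in; nothing more can be done
```

I did all four steps in order and handed the job in at about 55 s of the 72 s allowed. `hand_in` gives no verdict, so what follows rests on my own checks.

- **Relay:** The large orange relay went into the socket without side load. The TCP stopped about where the flange should meet the box top, with about 12 N of press force.
- **Clamp:** I pushed the blue post until it met a hard stop. Judged from the finger position, the post was then about 48 mm from the socket, its fully closed place.
- **Knob:** The last wrist picture put the pointer at −41.6° and the tab at −43.1°. That is about 1.2 mm apart at 45 mm from the axis, against 4.5 mm allowed.
- **Lever:** It was pushed to its stop. The ball triangulates to (0.609, −0.053, 0.115), which is where it should be with the lever fully over.

**Checks that failed or disagreed:**
- **Lever ball, scene + top:** This pair of views gave a meaningless position (rays 114 mm apart), probably because the arm covered the ball in the top view. I used scene + wrist, whose rays met within 0.5 mm.
- **Relay corner:** One corner of the relay's top face was badly fitted in the first close view, so I relied on the second.
- **Knob script:** A print error stopped the script after a third of the turn. I resumed with the wing still gripped, and nothing slipped.

The last scene view shows no bystander in the frame out of place. I did not measure whether any of them moved.

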